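Park the rolling pin on the sloping drying board

ROBOT

A 6-joint arm with a two-finger parallel gripper is mounted at the origin on the work surface. World frame = base frame: x ahead of the robot, y to its left, z up, the work surface at z = 0. Lengths are in m, angles in degrees, forces in N, time in s.
With the tool pointing down it reaches from about 0.4 to 0.825 m from the base axis. Payload 7 kg.
Tool frame: the origin (TCP) lies at the very end of the fingers, on their centre line; the grasp point (between the pads) lies 19 mm behind it (ctrl.hold_point_z is the distance from the TCP to the grasp point, in m); z points along the fingers, y is the line along which they close (so a half turn about z gives the same grasp; the last joint's range is limited). The gripper opens to 88 mm and grips with 3 to 60 N. Pads are 19 mm wide; open, the fingers measure 130 mm over their backs; the gripper's body (78 mm by 193 mm) begins 47 mm behind the grasp point.
Start: joints at [93.283, 20.546, 0.682, 0, -70.136, -16.507], TCP at [0.154, 0.657, 0.227] pointing down, gripper open.
Joint ranges: [-176.03, 176.03], [-82.01, 121.73], [-58.28, 71.71], [-173.87, 95.51], [-174.79, -0.11], [-173.66, 173.66]. Speed limits (degrees/s): [136.94, 136.94, 172.46, 180, 180, 180].

INTERFACE

Orientations are given as [roll, pitch, yaw] about the fixed x, y, z axes, in that order (R = Rz(yaw) Ry(pitch) Rx(roll)).
In Python, from plant import sensors, viewer, workorder, ctrl gives the robot as it stands.
- The arm moves only by the shell command python3 -m pendant 'ROWS'. ROWS is JSON, a list of rows, each a list of 3 entries, a list of its own where there are three numbers: the opening, from -1 (shut) to 1 (fully open), so that 0 is half open, then the shift along the tool's x, y, z in m, then the turn, a rotation vector about the tool's x, y, z in degrees. A call has 1 to 10 rows; each row is the pose to reach, as a shift and turn from the pose commanded when the call began, along the tool's axes at that moment; what a row does not reach only later rows make up. A row lasts 1/12 s, in which the tool goes at most 41.7 mm and 7.16 degrees, less where a joint would pass 70% of its speed; a pose out of reach is approached as far as the arm can. A call with a gripper value outside its range is refused whole. The fingers move at their own pace and stop on an object; the grip force is fixed at half the most. Time passes only in rows, so rows that repeat a pose let the fingers close. It gives the time, the measured TCP pose, the force, the opening and the grip force at its end, in the units of the state.
- sensors.get_obs(): the state, without advancing time (a new reading comes with each control period).
- viewer.snapshot(name): name is "side" or "top" or "wrist"; returns the picture (400x640x3 uint8, red, green, blue); there is no depth.
- viewer.camera_params(name): a dict with "fx", "fy", "cx", "cy" (pixels), "extrinsics" (4x4, takes a point from world to camera coordinates). Camera axes: x right, y up, looking along -z (the intrinsics and any distortion apply to the point x, -y, -z); pixel columns grow to the right and rows downward; lengths in m; the calibration is good to about 2 mm. A picture is of the moment at which its call begins: read the wrist's pose just before it. camera_params takes no time and is no camera call; for the wrist camera it gives the pose at the moment of the call.
- workorder.close_job(): hands the job in; it is judged then, once.
The state is a dict: "clock": time; "joint_pos": joint angles; "qvel": joint speeds; "tau": joint torques, N m; "tool_pos": TCP position; "orientation": TCP orientation; "force": force on the tool from outside, world axes, zero at the start; "moment": the same for the moment, N m; "opening": finger opening in m; "gripper_force": force on a finger pad.
Only numpy, scipy, OpenCV 4.12 (cv2) and the standard library are available. Lean on these libraries where they do the work, as an engineer would, in place of code of your own. Each camera call takes 0.05 s, during which the arm holds its last target. There are 200 camera calls.

TASK

The rolling pin will not stay on the sloping drying board by itself. First set the loose clay chock on the grey grip pad, covering it squarely, with its sloping face uphill, and let go of it; then lay the rolling pin across the slope on the uphill side, resting against the chock, and let go only when it is chocked there: do not drop it or let it run. Leave everything else where it is.

Things in the scene. Friction and masses are not known exactly. Their poses are not given: they have to be found in the camera images.
- board: Fixed brown wooden board; origin on the table under the middle of its slope; frame level. Slope 220 mm long (x -110 to 110), 320 mm wide (y), falling 7 degrees (0.122 rad) towards +x: surface height 28 mm - 0.1228 x (41.5 mm at the high edge, 14.5 mm at the low edge, no lip). Beyond the high edge (-x) is a level ledge 90 mm deep with a bowl on it.
- pad_toe (a point): Thin grey rubber grip pad let into the slope, 60 mm (down the slope) x 44 mm, the size of the chock's foot, no real thickness; at another place across the board each time (up to 90 mm left or right of its middle). Point: middle of its uphill short edge, on the surface, 15 mm downhill of the board's origin. Axes as the board's (level; x downhill, y across).
- chock_center (a point): Loose brown fired-clay chock, about 0.2 kg, on its foot on the table: 60 mm long (x), 44 mm wide (y), 38 mm high (z). From the 5 mm high toe one face rises at 60 degrees over the first 19 mm; the rest of the top is flat, sides and back upright. Point: half-way up (19 mm above the foot), 32 mm from the toe along +x; x runs from toe to back.
- chock_toe (a point): The middle of the loose chock's toe edge, at the level of its foot; axes as the chock's. When it is placed this point belongs on the pad's uphill edge with x pointing downhill.
- pin_center (a point): Wooden rolling pin, about 0.4 kg: barrel 56 mm thick, 220 mm long; 22 mm handles, 300 mm over all. Point: its centre; x along the pin. Starts in two low saddles 85 mm either side of its middle (cheeks 18 mm high), centre 34 mm above the table. Against the chock on the slope its axis is 28 mm off the surface, 19 mm uphill of the toe; a chock within 80 mm of its middle holds it, and 65 mm off leaves room for fingers.
- bowl_rim (a point): Small dark bowl, 72 mm wide, 42 mm high, on the board's ledge; point: centre of its rim. Bystander.
- jar: Jar with a white lid, 56 mm wide, 75 mm high, on the table; origin under it. Bystander.
- spatula: Spatula lying on the table. Bystander.
- brush: Brush lying on the table. Bystander.
- plug: Clay plug, 44 mm wide, 50 mm high, standing on the table near the robot base; origin under it. Bystander.
Things that resemble listed ones, but are neither listed nor needed, are in the scene too. Leave any turquoise or yellow look-alike of the part that bears chock_center alone.

How it is judged:
By the outcome, as a careful person would: the job done as asked, in the order asked, and still so for the second after the job is handed in, with the robot touching nothing.
It also fails if it takes over 59 s, if anything falls off the work surface, if the arm or the gripper's body presses on something with over 40 N, if the wrist force passes 120 N, or if a joint passes its speed limit or range.

## Working session

There is one attempt and no reset: what is moved stays moved. The work goes in short steps, Python scripts to look and compute and a shell command to move; the robot and the scene stay as the last step left them, time stands still between calls to the robot, and variables do not carry over. Pictures are saved under pics/ and viewed, at most 10 in all, crops included, and the job is handed in when it is done.

```bash
mkdir -p pics; cat > h.py <<'E'
import numpy as np, cv2
from plant import sensors, viewer, workorder, ctrl
from scipy.spatial.transform import Rotation as R
def snap(n,f):
    p=viewer.camera_params(n); im=viewer.snapshot(n); cv2.imwrite(f'pics/{f}.png',im[:,:,::-1]); np.savez(f'pics/{f}.npz',**{k:np.array(v) for k,v in p.items() if v is not None}); return im,p
def load(f):
    return cv2.imread(f'pics/{f}.png')[:,:,::-1], dict(np.load(f'pics/{f}.npz',allow_pickle=True))
def ray(p,u,v):
    E=np.array(p['extrinsics']); d=np.array([(u-p['cx'])/p['fx'],-(v-p['cy'])/p['fy'],-1.])
    return -E[:3,:3].T@E[:3,3], E[:3,:3].T@d
def onz(p,u,v,z):
    c,d=ray(p,u,v); return c+d*(z-c[2])/d[2]
def proj(p,X):
    E=np.array(p['extrinsics']); q=E[:3,:3]@np.array(X)+E[:3,3]
    return p['cx']+p['fx']*q[0]/-q[2], p['cy']+p['fy']*-q[1]/-q[2]
def tool(X):  # world target TCP -> shift in tool axes
    o=sensors.get_obs(); r=R.from_euler('xyz',o['orientation'],degrees=True)
    return r.inv().apply(np.array(X)-o['tool_pos'])*1000
E
python3 - <<'E'
from h import *
for n in('top','side'):
    im,p=snap(n,n); print(n,{k:(np.round(v,4).tolist() if v is not None else v) for k,v in p.items()})
print(sensors.get_obs())
E
```

```text
top {'fx': 444.1137, 'fy': 444.1137, 'cx': 313.0487, 'cy': 204.2221, 'extrinsics': [[0.0206, -0.9998, 0.0007, -0.1334], [0.9865, 0.0205, 0.1627, -0.5461], [-0.1627, -0.0026, 0.9867, -1.1405], [0.0, 0.0, 0.0, 1.0]]}
side {'fx': 497.6206, 'fy': 497.6206, 'cx': 322.042, 'cy': 204.0151, 'extrinsics': [[0.7696, -0.6383, -0.0161, -0.4761], [0.425, 0.4933, 0.759, -0.2585], [-0.4765, -0.591, 0.6509, -1.1944], [0.0, 0.0, 0.0, 1.0]]}
{'clock': 0.1, 'joint_pos': array([ 9.32842084e+01,  2.05880157e+01,  6.39454550e-01, -1.65756645e-02,
       -7.01348584e+01, -1.65082422e+01]), 'qvel': array([-0.00626168, -0.08375994,  0.04495719, -0.0539314 ,  0.04510935,
       -0.0207299 ]), 'tau': array([-9.85500301e-04, -5.84164739e+01,  2.93755335e+01,  7.01549470e+00,
        1.01905144e-02, -5.37869209e-05]), 'tool_pos': array([0.15432989, 0.65668438, 0.22571557]), 'orientation': array([ 1.79915591e+02, -8.76529906e-03, -1.32296713e+01]), 'force': array([-0.6577437 ,  1.20421795,  0.1518972 ]), 'moment': array([ 0.02336188, -0.03394837, -0.03585289]), 'gripper_force': 0.0, 'opening': 0.0879944512718429}
```

View pics/top.png

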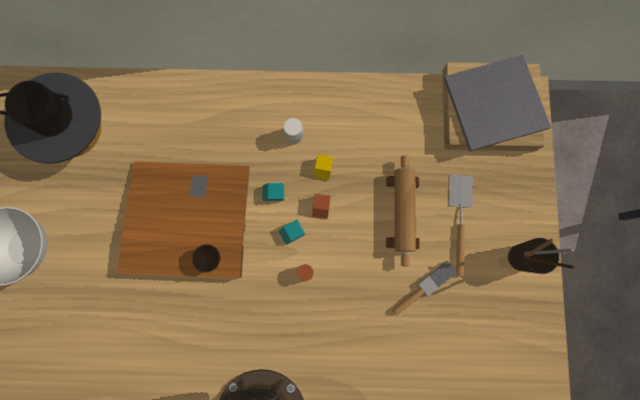

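View pics/side.png

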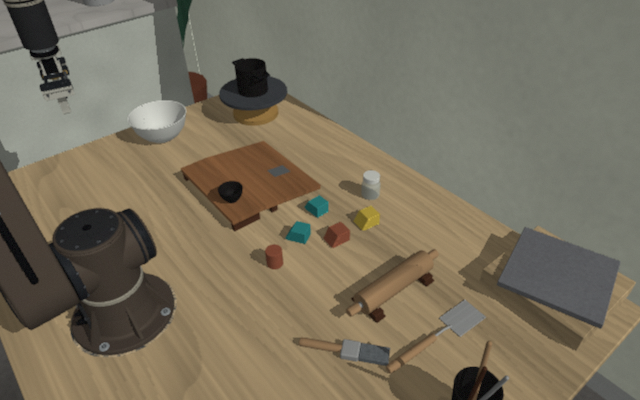

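Candidates for the chock: the brown block at top (321,206), the turquoise ones at (274,192) and (291,231), and the yellow one at (323,167). The brown plug at (305,273) is round. I choose the brown block at (321,206), and check it and the pad in one composite crop.

```bash
python3 - <<'E'
from h import *
t,pt=load('top'); s,ps=load('side')
a=cv2.resize(t[185:225,300:340],(400,400),interpolation=cv2.INTER_CUBIC)
b=cv2.resize(s[215:255,318:358],(400,400),interpolation=cv2.INTER_CUBIC)
cv2.imwrite('pics/crop1.png',np.hstack([a,b])[:,:,::-1])
f=lambda u,v,z:np.round(onz(pt,u,v,z),3)
print('chock',f(321,206,.02),'pad',f(199,187,.023),'pin',f(405,210,.034),'pin ends',f(405,157,.034),f(405,265,.034))
print('board corners hi',f(120,275,.04),f(241,278,.04),'lo',f(135,163,.0145),f(250,166,.0145))
print('bowl',f(206,258,.08),'jar',f(293,128,.07),'plug',f(305,272,.05))
E
```

```text
chock [ 0.548 -0.144  0.02 ] pad [0.594 0.191 0.023] pin [ 0.54  -0.37   0.034] pin ends [ 0.687 -0.371  0.034] [ 0.393 -0.368  0.034]
board corners hi [0.352 0.378 0.04 ] [0.351 0.062 0.04 ] lo [0.66  0.375 0.014] [0.658 0.055 0.014]
bowl [0.399 0.146 0.08 ] jar [ 0.751 -0.064  0.07 ] plug [ 0.369 -0.105  0.05 ]
```

View pics/crop1.png

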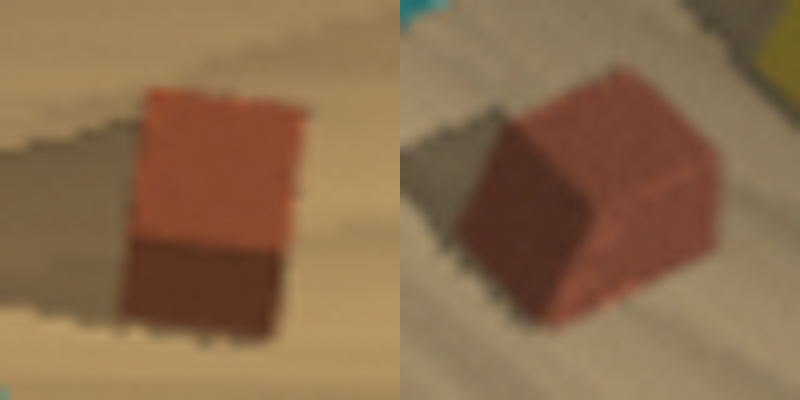

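The crop shows the brown block with its dark 60° face toward the robot (-x) and its flat top away from the robot, tilted slightly (about -6°). Its sizes match the chock. The board slope falls away from the robot and the pad is at about (0.594, 0.191), where it should be. I'll go above the pad for one look.

```bash
python3 -m pendant '[[1,[0.502,0.362,-0.04],[0,0,-13.2]],[1,[0.502,0.362,-0.04],[0,0,-13.2]],[1,[0.502,0.362,-0.04],[0,0,-13.2]],[1,[0.502,0.362,-0.04],[0,0,-13.2]],[1,[0.502,0.362,-0.04],[0,0,-13.2]],[1,[0.502,0.362,-0.04],[0,0,-13.2]],[1,[0.502,0.362,-0.04],[0,0,-13.2]],[1,[0.502,0.362,-0.04],[0,0,-13.2]],[1,[0.502,0.362,-0.04],[0,0,-13.2]],[1,[0.502,0.362,-0.04],[0,0,-13.2]]]'
python3 - <<'E'
from h import *
print(tool([.56,.19,.267]),sensors.get_obs()['joint_pos'])
E
```

```text
clock: 0.93
tool_pos: [0.4278, 0.3413, 0.2535]
orientation: [180.0, 0.0, -0.0]
force: [1.2, 1.1, -0.6]
opening: 0.0875
gripper_force: 0.0
[132.18236478 151.27640174 -13.50292862] [ 5.90902782e+01  7.53419759e+00 -1.31336807e+01 -7.75985491e-03
 -6.93396342e+01  3.09078485e+01]
```

```bash
python3 -m pendant '[[1,[0.132,0.151,-0.013],[0,0,0]],[1,[0.132,0.151,-0.013],[0,0,0]],[1,[0.132,0.151,-0.013],[0,0,0]],[1,[0.132,0.151,-0.013],[0,0,0]],[1,[0.132,0.151,-0.013],[0,0,0]],[1,[0.132,0.151,-0.013],[0,0,0]],[1,[0.132,0.151,-0.013],[0,0,0]],[1,[0.132,0.151,-0.013],[0,0,0]]]'
python3 - <<'E'
from h import *
im,p=snap('wrist','w1'); print(proj(p,[.594,.191,.0225]))
E=np.array(p['extrinsics']); print(-E[:3,:3].T@E[:3,3], sensors.get_obs()['tool_pos'])
E
```

```text
clock: 1.6
tool_pos: [0.5588, 0.1918, 0.2659]
orientation: [180.0, 0.1, -0.1]
force: [0.8, 0.1, 0.0]
opening: 0.0876
gripper_force: 0.0
(np.float64(317.15846936398833), np.float64(132.40661655248357))
[0.63772448 0.19146861 0.42380445] [0.5585476  0.19237244 0.2660385 ]
```

View pics/w1.png

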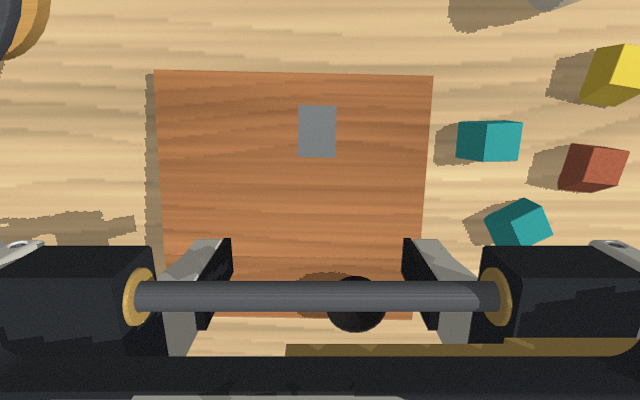

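The wrist view shows the pad at about (317,131), the board's low edge from (153,70) to (433,76), and the brown chock at (593,167). Next I measure the pad, the board yaw and the chock.

```bash
cat >> h.py <<'E'
def ray_slope(p,u,v,ox,):  # intersect with slope surface z=.028-.1228(x-ox)
    c,d=ray(p,u,v); n=np.array([.1228,0,1]); k=.028+.1228*ox
    return c+d*(k-n@c)/(n@d)
def rect(m,win):
    x0,y0,x1,y1=win; k=np.zeros_like(m); k[y0:y1,x0:x1]=m[y0:y1,x0:x1]
    cs=cv2.findContours(k,cv2.RETR_EXTERNAL,cv2.CHAIN_APPROX_NONE)[0]
    c=max(cs,key=cv2.contourArea); return c,cv2.boxPoints(cv2.minAreaRect(c))
E
python3 - <<'E'
from h import *
im,p=load('w1'); hsv=cv2.cvtColor(np.ascontiguousarray(im),cv2.COLOR_RGB2HSV)
m=(hsv[...,1]<70).astype(np.uint8)
c,b=rect(m,(280,90,355,175)); print('pad px',b.tolist(),cv2.contourArea(c))
P=np.array([ray_slope(p,u,v,.549) for u,v in b]); print(P.round(4),'c',P.mean(0).round(4))
for q in((153,70),(433,76)): print('low',onz(p,*q,.0145).round(4))
# chock: red mask in wrist and top
for n,win in(('w1',(550,130,640,200)),('top',(300,185,340,225))):
    im,p=load(n); h=cv2.cvtColor(np.ascontiguousarray(im),cv2.COLOR_RGB2HSV)
    m=((h[...,1]>(125 if n=='w1' else 150))&((h[...,0]<9)|(h[...,0]>172))).astype(np.uint8)
    c,b=rect(m,win); print(n,cv2.contourArea(c),b.round(1).tolist())
    ap=cv2.approxPolyDP(c,1.5,True)[:,0]; print(ap.tolist())
    for z in(0,.038): print(z,[onz(p,u,v,z)[:2].round(4).tolist() for u,v in ap])
E
```

```text
pad px [[298.0, 105.0], [336.0, 105.0], [336.0, 157.0], [298.0, 157.0]] 1876.5
[[0.625  0.2132 0.0187]
 [0.625  0.1691 0.0187]
 [0.5654 0.1686 0.026 ]
 [0.5655 0.2138 0.026 ]] c [0.5952 0.1912 0.0223]
low [0.6634 0.3778 0.0145]
low [0.6567 0.0585 0.0145]
w1 2416.5 [[557.4000244140625, 188.1999969482422], [563.2000122070312, 141.8000030517578], [628.5, 149.89999389648438], [622.7000122070312, 196.3000030517578]]
[[572, 144], [571, 146], [576, 148], [570, 148], [563, 168], [565, 171], [562, 171], [560, 174], [559, 188], [592, 191], [598, 187], [599, 189], [617, 184], [628, 151]]
0 [[0.577, -0.1286], [0.5745, -0.1279], [0.5719, -0.1348], [0.5719, -0.1272], [0.5463, -0.1239], [0.5424, -0.1273], [0.5424, -0.1234], [0.5384, -0.1217], [0.5197, -0.1244], [0.5156, -0.1684], [0.521, -0.1749], [0.5183, -0.1768], [0.5251, -0.1986], [0.5681, -0.2012]]
0.038 [[0.5824, -0.0999], [0.5801, -0.0993], [0.5778, -0.1055], [0.5778, -0.0986], [0.5545, -0.0956], [0.5509, -0.0987], [0.5509, -0.0952], [0.5473, -0.0936], [0.5303, -0.096], [0.5266, -0.1361], [0.5315, -0.142], [0.529, -0.1438], [0.5352, -0.1636], [0.5743, -0.166]]
top 0.0 [[322.0, 206.0], [322.0, 206.0], [322.0, 206.0], [322.0, 206.0]]
[[322, 206]]
0 [[0.5517, -0.1469]]
0.038 [[0.5455, -0.1462]]
```

```bash
python3 -m pendant '[[1,[-0.04,0.336,0.05],[0,0,6]],[1,[-0.04,0.336,0.05],[0,0,6]],[1,[-0.04,0.336,0.05],[0,0,6]],[1,[-0.04,0.336,0.05],[0,0,6]],[1,[-0.04,0.336,0.05],[0,0,6]],[1,[-0.04,0.336,0.05],[0,0,6]],[1,[-0.04,0.336,0.05],[0,0,6]],[1,[-0.04,0.336,0.05],[0,0,6]],[1,[-0.04,0.336,0.05],[0,0,6]],[1,[-0.04,0.336,0.05],[0,0,6]]]'
python3 - <<'E'
from h import *
im,p=snap('wrist','w2')
E
```

```text
clock: 2.48
tool_pos: [0.5179, -0.1451, 0.2159]
orientation: [180.0, 0.1, -6.1]
force: [0.5, 0.4, 0.0]
opening: 0.0876
gripper_force: 0.0
```

View pics/w2.png

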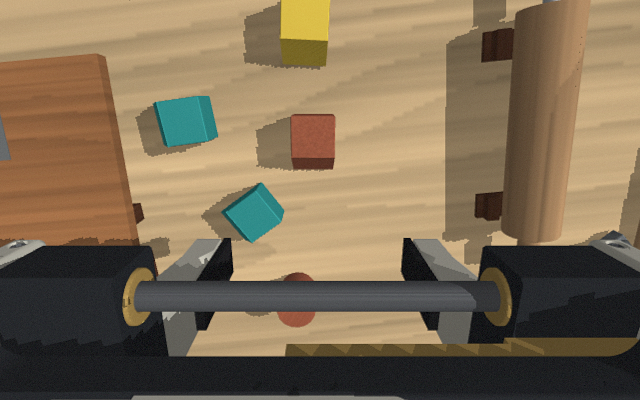

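The close view shows the brown chock's flat top at columns 291–334, rows 114–157, with the dark sloping face below it down to row 169. It is nearly square with the tool.

```bash
python3 - <<'E'
from h import *
im,p=load('w2'); h=cv2.cvtColor(np.ascontiguousarray(im),cv2.COLOR_RGB2HSV)
w=(slice(108,178),slice(284,342))
m=np.zeros(h.shape[:2],np.uint8); m[w]=((h[w][...,1]>100)&((h[w][...,0]<8)|(h[w][...,0]>172))&(h[w][...,2]>95))
c,b=rect(m,(284,108,342,178)); print(cv2.contourArea(c),b.round(1).tolist())
T=np.array([onz(p,u,v,.038)for u,v in b]); print(T.round(4),'mean',T.mean(0).round(4))
e=[T[(i+1)%4]-T[i] for i in range(4)]; print([(np.hypot(*x[:2]).round(4),np.degrees(np.arctan2(x[1],x[0])).round(1)) for x in e])
mid=T.mean(0); a=np.radians(-6); x=np.array([np.cos(a),np.sin(a)])
C=mid[:2]-x*.0075   # top spans 19..60 -> centre 39.5; chock_center at 32
print('center',C, 'toe px',proj(p,[*(C-x*.032),.0]))
print(tool([*C,.006]))
E
```

```text
8.0 [[320.0, 114.0], [329.0, 114.0], [329.0, 116.0], [320.0, 116.0]]
[[ 0.5771 -0.1549  0.038 ]
 [ 0.5762 -0.1636  0.038 ]
 [ 0.5743 -0.1634  0.038 ]
 [ 0.5752 -0.1547  0.038 ]] mean [ 0.5757 -0.1592  0.038 ]
[(np.float64(0.0087), np.float64(-96.1)), (np.float64(0.0019), np.float64(174.5)), (np.float64(0.0087), np.float64(83.9)), (np.float64(0.0019), np.float64(-5.9))]
center [ 0.56823975 -0.15839102] toe px (np.float64(323.5614352019269), np.float64(149.42790879841905))
[ 51.03991094   9.14634065 210.25714036]
```

Bad mask; I'll use the R/G ratio instead.

```bash
python3 - <<'E'
from h import *
im,p=load('w2'); f=cv2.GaussianBlur(np.ascontiguousarray(im),(3,3),0).astype(float)
print(im[135,312],im[163,312],im[135,345],im[135,275])
red=(f[...,0]/(f[...,1]+1)>1.6)
for nm,m in(('top',red&(f[...,0]>115)),('all',red)):
    c,b=rect(m.astype(np.uint8),(284,105,345,180)); b=b+.5; print(nm,cv2.contourArea(c),b.round(1).tolist())
    if nm=='top': T=np.array([onz(p,u,v,.038)for u,v in b])
e=[T[(i+1)%4]-T[i] for i in range(4)]; print([(np.hypot(*x[:2]).round(4),np.degrees(np.arctan2(x[1],x[0])).round(1)) for x in e])
a=np.radians(-6.1); x=np.array([np.cos(a),np.sin(a)])
C=T.mean(0)[:2]-x*.0075
print('center',C, 'toe px',proj(p,[*(C-x*.032),.0]))
print(tool([*C,.006]))
E
```

```text
[154  87  65] [89 52 38] [198 169 128] [131 112  84]
top 1738.0 [[291.5, 157.5], [291.5, 115.5], [334.5, 115.5], [334.5, 157.5]]
all 2124.5 [[291.5, 115.5], [334.5, 115.5], [334.5, 167.5], [291.5, 167.5]]
[(np.float64(0.0411), np.float64(-7.3)), (np.float64(0.0417), np.float64(-96.1)), (np.float64(0.0411), np.float64(174.8)), (np.float64(0.0432), np.float64(83.9))]
center [ 0.54851655 -0.14499897] toe px (np.float64(313.46271535217977), np.float64(167.99540109460224))
[ 30.00957026  -2.08202585 210.26495183]
```

```bash
python3 -m pendant '[[1,[0.03,-0.002,0.03],[0,0,0]],[1,[0.03,-0.002,0.07],[0,0,0]],[1,[0.03,-0.002,0.11],[0,0,0]],[1,[0.03,-0.002,0.145],[0,0,0]],[1,[0.03,-0.002,0.175],[0,0,0]],[1,[0.03,-0.002,0.195],[0,0,0]],[1,[0.03,-0.002,0.205],[0,0,0]],[1,[0.03,-0.002,0.209],[0,0,0]],[1,[0.03,-0.002,0.209],[0,0,0]],[1,[0.03,-0.002,0.209],[0,0,0]]]'
python3 -m pendant '[[-1,[0,0,0],[0,0,0]],[-1,[0,0,0],[0,0,0]],[-1,[0,0,0],[0,0,0]],[-1,[0,0,0],[0,0,0]],[-1,[0,0,0],[0,0,0]],[-1,[0,0,0],[0,0,0]],[-1,[0,0,0],[0,0,0]],[-1,[0,0,0],[0,0,0]]]'
```

```text
clock: 3.37
tool_pos: [0.5502, -0.1443, 0.0087]
orientation: [-180.0, -0.1, -5.9]
force: [-0.0, 0.1, 0.5]
opening: 0.0876
gripper_force: 0.0
clock: 4.03
tool_pos: [0.5489, -0.1451, 0.0075]
orientation: [-180.0, 0.0, -6.0]
force: [-0.1, 0.1, 0.3]
opening: 0.0442
gripper_force: 30.0
```

Gripped: the opening of 44.2 mm matches the chock. I lift and carry it over the pad.

```bash
python3 -m pendant '[[-1,[0,0,-0.04],[0,0,0]],[-1,[0,0,-0.08],[0,0,0]],[-1,[0,0,-0.12],[0,0,0]],[-1,[0.005,-0.035,-0.12],[0,-2,-1]],[-1,[0.01,-0.07,-0.12],[0,-4,-2]],[-1,[0.013,-0.11,-0.12],[0,-7,-5]],[-1,[0.013,-0.15,-0.12],[0,-7,-5]],[-1,[0.013,-0.19,-0.12],[0,-7,-5]],[-1,[0.013,-0.23,-0.12],[0,-7,-5]],[-1,[0.013,-0.27,-0.12],[0,-7,-5]]]'
cat >> h.py <<'E'
def go(X,ypr):  # shift mm and rotvec deg in tool axes to reach TCP X with euler xyz
    o=sensors.get_obs(); r=R.from_euler('xyz',o['orientation'],degrees=True)
    q=r.inv()*R.from_euler('xyz',ypr,degrees=True)
    print('shift',(r.inv().apply(np.array(X)-o['tool_pos'])*1000).round(1),'rot',q.as_rotvec(degrees=True).round(2),'open',o['opening'])
E
python3 -c "
from h import *
go([.5977,.191,.0297],[180,7,-1]); go([.6030,.191,.0727],[180,7,-1])"
```

```text
clock: 4.87
tool_pos: [0.5897, 0.1239, 0.1268]
orientation: [-179.7, 7.1, -1.0]
force: [1.1, -0.6, -1.9]
opening: 0.0438
gripper_force: 30.0
shift [ 18.7 -66.7  95.9] rot [-0.29  0.06 -0.02] open 0.04376986188837451
shift [ 18.6 -67.   52.6] rot [-0.29  0.06 -0.02] open 0.04376986188837451
```

```bash
python3 -m pendant '[[-1,[0.018,-0.035,0.02],[0,0,0]],[-1,[0.018,-0.066,0.05],[0,0,0]],[-1,[0.018,-0.066,0.053],[0,0,0]],[-1,[0.018,-0.066,0.053],[0,0,0]],[-1,[0.018,-0.066,0.053],[0,0,0]]]'
python3 - <<'E'
from h import *
im,p=snap('wrist','w3'); snap('side','s3')
cv2.imwrite('pics/w3c.png',cv2.resize(im[40:300,200:440],None,fx=2.2,fy=2.2)[:,:,::-1])
go([.5977,.191,.0297],[180,7,-1])
E
```

```text
clock: 5.28
tool_pos: [0.6022, 0.1879, 0.0723]
orientation: [-179.8, 7.1, -1.0]
force: [-0.3, -0.7, -1.6]
opening: 0.0436
gripper_force: 30.0
shift [-0.3 -3.3 44.6] rot [-0.32 -0.07 -0.03] open 0.0435689572117324
```

View pics/w3c.png

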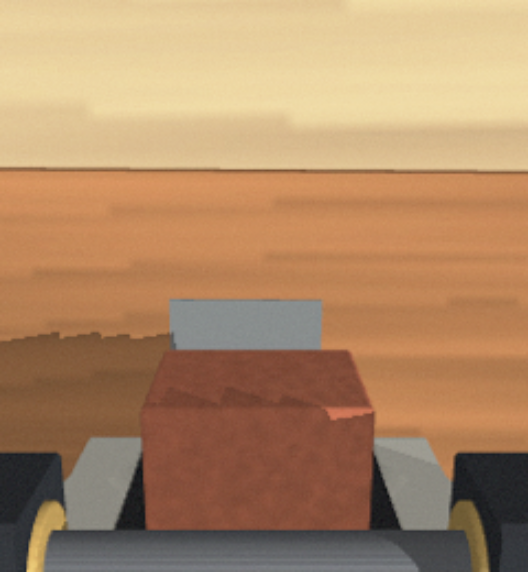

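The view shows the held chock with the pad beyond it, its far edge at full-image row 176, columns 277–346. I check the pad's position from these corners and the held chock's own offset.

```bash
python3 - <<'E'
from h import *
im,p=load('w3')
f=im.astype(int)
g=(abs(f[...,0]-f[...,2])<40).astype(np.uint8)
row=np.where(g[186,260:365])[0]+260; col=np.where(g[150:200,310])[0]+150
print(row[[0,-1]],col[[0,-1]])
A,B=[ray_slope(p,u,v,.55) for u,v in((row[0],col[0]),(row[-1]+1,col[0]))]
print(A.round(4),B.round(4),((A+B)/2).round(4))
A,B=[ray_slope(p,u,186,.55) for u in(row[0],row[-1]+1)]; print('at row186',A.round(4),B.round(4))
# held chock back-bottom edge, expected in world
o=sensors.get_obs(); r=R.from_euler('xyz',o['orientation'],degrees=True)
for y in(-.022,.022): print('back foot exp',np.round(proj(p,o['tool_pos']+r.apply([.028,y,.0075])),1))
print('measured', [(u/2.2+200,350/2.2+40) for u in(163,355)])
E
```

```text
[277 345] [176 198]
[0.6252 0.2126 0.0188] [0.6246 0.1689 0.0188] [0.6249 0.1908 0.0188]
at row186 [0.6187 0.213  0.0196] [0.6181 0.1688 0.0196]
back foot exp [273.8 196.6]
back foot exp [360.6 196.8]
measured [(274.09090909090907, 199.09090909090907), (361.3636363636364, 199.09090909090907)]
```

```bash
python3 -m pendant '[[-1,[0.001,-0.004,0.015],[-0.3,0,0.2]],[-1,[0.001,-0.004,0.028],[-0.3,0,0.2]],[-1,[0.001,-0.004,0.037],[-0.3,0,0.2]],[-1,[0.001,-0.004,0.041],[-0.3,0,0.2]],[-1,[0.001,-0.004,0.041],[-0.3,0,0.2]],[-1,[0.001,-0.004,0.041],[-0.3,0,0.2]]]'
python3 - <<'E'
from h import *
go([.5992,.1916,.0295],[180,7,-1.2])
im,p=snap('wrist','w4')
cv2.imwrite('pics/w4c.png',cv2.resize(im[120:280,230:410],None,fx=3,fy=3)[:,:,::-1])
E
```

```text
clock: 5.88
tool_pos: [0.5994, 0.1921, 0.033]
orientation: [180.0, 6.9, -1.2]
force: [1.1, -0.2, -1.1]
opening: 0.0441
gripper_force: 30.0
shift [0.2 0.5 3.5] rot [ 0.   -0.06 -0.02] open 0.04408116330077462
```

View pics/w4c.png

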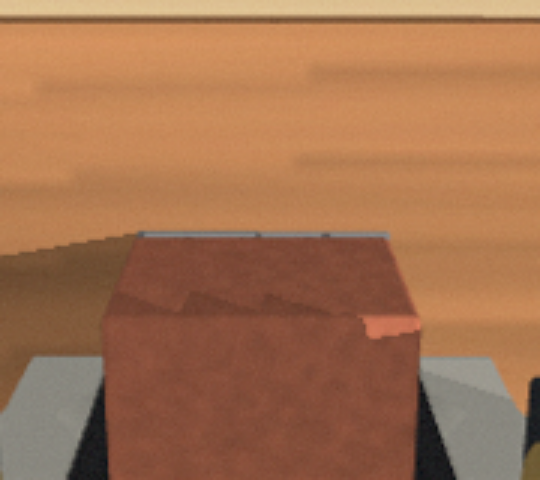

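The pad shows only as a thin sliver along the chock's far edge, columns about 139–388 against 134–388 for the chock, so they are aligned. I lower the rest.

```bash
python3 -m pendant '[[-1,[0,0.0005,0.001],[0,0,0]],[-1,[0,0.0005,0.002],[0,0,0]],[-1,[0,0.0005,0.003],[0,0,0]],[-1,[0,0.0005,0.0035],[0,0,0]],[-1,[0,0.0005,0.004],[0,0,0]],[-1,[0,0.0005,0.004],[0,0,0]]]'
```

```text
clock: 6.43
tool_pos: [0.5989, 0.1921, 0.0298]
orientation: [180.0, 6.9, -1.2]
force: [-1.3, -0.6, 8.1]
opening: 0.0441
gripper_force: 30.0
```

Contact at about 10 N. I release and withdraw along the tool axis.

```bash
python3 -m pendant '[[-0.5,[0,0,-0.001],[0,0,0]],[0,[0,0,-0.001],[0,0,0]],[0.5,[0,0,-0.001],[0,0,0]],[1,[0,0,-0.001],[0,0,0]],[1,[0,0,-0.001],[0,0,0]],[1,[0,0,-0.001],[0,0,0]]]'
python3 -m pendant '[[1,[0,0,-0.02],[0,0,0]],[1,[0,0,-0.05],[0,0,0]],[1,[0,0,-0.09],[0,0,0]],[1,[0,0,-0.13],[0,0,0]],[1,[0,0,-0.17],[0,0,0]],[1,[0,0,-0.21],[0,0,0]],[1,[0,0,-0.21],[0,0,0]]]'
python3 - <<'E'
from h import *
snap('top','t5'); im,p=snap('wrist','w5')
cv2.imwrite('pics/w5c.png',cv2.resize(im[60:260,200:440],None,fx=2,fy=2)[:,:,::-1])
go([.51,-.369,.22],[180,0,0])
E
```

```text
clock: 6.93
tool_pos: [0.5985, 0.192, 0.029]
orientation: [180.0, 7.0, -1.2]
force: [-0.2, -0.2, 0.4]
opening: 0.065
gripper_force: 0.0
clock: 7.52
tool_pos: [0.6283, 0.1921, 0.2472]
orientation: [-179.8, 6.3, -1.1]
force: [1.0, -0.3, 1.2]
opening: 0.0874
gripper_force: 0.0
shift [-100.2  563.3   30.8] rot [-0.19  6.78 -1.2 ] open 0.08802609788739979
```

View pics/w5c.png

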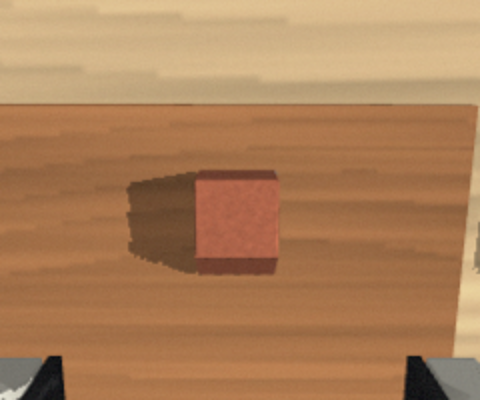

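The chock sits squarely on the board and no grey pad is visible around it. I measure its toe (about pixel (318,197)) for the pin target and move toward the pin.

```bash
python3 -c "
from h import *
im,p=load('w5'); print([ray_slope(p,u,v,.55).round(4) for u,v in((298.5,196.5),(338,196),(318,197))])"
python3 -m pendant '[[1,[-0.1,0.563,0.02],[0,6.8,-1.2]],[1,[-0.1,0.563,0.02],[0,6.8,-1.2]],[1,[-0.1,0.563,0.02],[0,6.8,-1.2]],[1,[-0.1,0.563,0.02],[0,6.8,-1.2]],[1,[-0.1,0.563,0.02],[0,6.8,-1.2]],[1,[-0.1,0.563,0.02],[0,6.8,-1.2]],[1,[-0.1,0.563,0.02],[0,6.8,-1.2]],[1,[-0.1,0.563,0.02],[0,6.8,-1.2]],[1,[-0.1,0.563,0.02],[0,6.8,-1.2]],[1,[-0.1,0.563,0.02],[0,6.8,-1.2]]]'
python3 -c "
from h import *
go([.51,-.369,.23],[180,0,0])"
```

```text
[array([0.5651, 0.2155, 0.0261]), array([0.5649, 0.1689, 0.0262]), array([0.5641, 0.1925, 0.0263])]
clock: 8.45
tool_pos: [0.5399, -0.2184, 0.2309]
orientation: [-179.9, 0.3, 0.0]
force: [1.3, -1.0, 0.4]
opening: 0.0875
gripper_force: 0.0
shift [-30.  150.6   0.9] rot [-0.08  0.31  0.02] open 0.08750207529656397
```

```bash
python3 -m pendant '[[1,[-0.01,0.04,0],[0,0,0]],[1,[-0.03,0.08,0],[0,0,0]],[1,[-0.03,0.12,0],[0,0,0]],[1,[-0.03,0.15,0],[0,0,0]],[1,[-0.03,0.15,0],[0,0,0]],[1,[-0.03,0.15,0],[0,0,0]]]'
python3 - <<'E'
from h import *
snap('wrist','w6'); print(sensors.get_obs()['tool_pos'])
E
```

```text
clock: 8.95
tool_pos: [0.5101, -0.3681, 0.2299]
orientation: [-179.9, 0.4, -0.2]
force: [-0.7, 1.3, 0.1]
opening: 0.0876
gripper_force: 0.0
[ 0.5104646  -0.36700476  0.23035094]
```

View pics/w6.png

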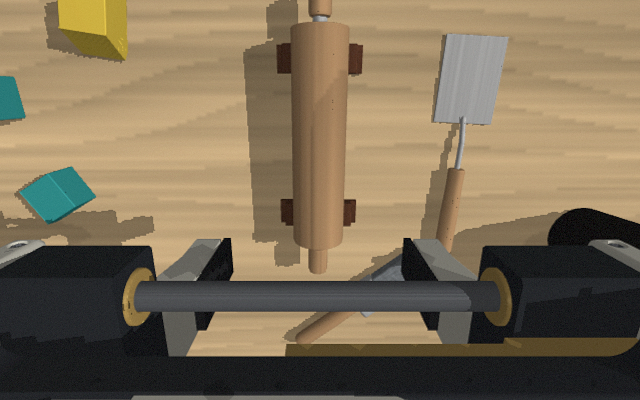

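The pin's barrel runs from row 22 (columns 291–349) to row 248 (294–341), with the saddles at rows ~59 and ~212. The spatula and brush are to the right, clear of the fingers.

```bash
python3 - <<'E'
from h import *
im,p=load('w6')
a=onz(p,320,60,.034); b=onz(p,318,205,.034); print('axis',a.round(4),b.round(4),np.degrees(np.arctan2(*(a-b)[[1,0]])))
# saddle top ends (cheeks 18 mm high): left/right outer top spots
for uv in((355,44),(355,73),(350,199),(350,224)): print('saddle',onz(p,*uv,.018).round(4))
# barrel end tops: highest line z=.062
print('ends top',onz(p,320,22,.062).round(4),onz(p,317,248,.006+.034-.02).round(4))
print('handle joints',onz(p,318,273,.034).round(4))
E
```

```text
axis [ 0.6191 -0.3713  0.034 ] [ 0.47   -0.3691  0.034 ] -0.8247309422405639
saddle [ 0.6353 -0.4065  0.018 ]
saddle [ 0.6079 -0.4074  0.018 ]
saddle [ 0.4718 -0.4059  0.018 ]
saddle [ 0.4409 -0.4068  0.018 ]
ends top [ 0.6475 -0.3711  0.062 ] [ 0.4108 -0.3679  0.02  ]
handle joints [ 0.3852 -0.369   0.034 ]
```

```bash
python3 -m pendant '[[1,[0.028,0.002,0.03],[0,-0.3,0.6]],[1,[0.028,0.002,0.07],[0,-0.3,0.6]],[1,[0.028,0.002,0.11],[0,-0.3,0.6]],[1,[0.028,0.002,0.15],[0,-0.3,0.6]],[1,[0.028,0.002,0.18],[0,-0.3,0.6]],[1,[0.028,0.002,0.2],[0,-0.3,0.6]],[1,[0.028,0.002,0.21],[0,-0.3,0.6]],[1,[0.028,0.002,0.212],[0,-0.3,0.6]],[1,[0.028,0.002,0.212],[0,-0.3,0.6]]]'
python3 -m pendant '[[-1,[0,0,0],[0,0,0]],[-1,[0,0,0],[0,0,0]],[-1,[0,0,0],[0,0,0]],[-1,[0,0,0],[0,0,0]],[-1,[0,0,0],[0,0,0]],[-1,[0,0,0],[0,0,0]],[-1,[0,0,0],[0,0,0]]]'
python3 -m pendant '[[-1,[0,0,-0.02],[0,0,0]],[-1,[0,0,-0.05],[0,0,0]],[-1,[0,0,-0.09],[0,0,0]],[-1,[0,0,-0.13],[0,0,0]],[-1,[0,0,-0.17],[0,0,0]],[-1,[0,0,-0.17],[0,0,0]],[-1,[0,0,-0.17],[0,0,0]]]'
```

```text
clock: 9.75
tool_pos: [0.5391, -0.3679, 0.0201]
orientation: [-179.9, 0.5, -0.5]
force: [0.2, 0.6, 1.5]
opening: 0.0874
gripper_force: 0.0
clock: 10.33
tool_pos: [0.5391, -0.3691, 0.0208]
orientation: [-180.0, 0.4, -0.6]
force: [-0.8, -0.5, 3.9]
opening: 0.0557
gripper_force: 30.0
clock: 10.92
tool_pos: [0.5411, -0.3689, 0.1922]
orientation: [-180.0, 0.2, -0.6]
force: [-0.5, 0.4, -6.8]
opening: 0.0554
gripper_force: 30.0
```

Pin gripped (55.5 mm). I carry it at height with a quarter turn to the slope.

```bash
python3 -m pendant '[[-1,[0,-0.03,-0.01],[0,0,3]],[-1,[0,-0.07,-0.01],[0,0,9]],[-1,[0,-0.11,-0.01],[0,0,16]],[-1,[0,-0.15,-0.01],[0,0,23]],[-1,[0,-0.19,-0.01],[0,0,30]],[-1,[0,-0.23,-0.01],[0,0,37]],[-1,[0,-0.27,-0.01],[0,0,44]],[-1,[0,-0.31,-0.01],[0,0,51]],[-1,[0,-0.34,-0.01],[0,0,56]],[-1,[0,-0.35,-0.01],[0,0,58]]]'
python3 -c "
from h import *
go([.535,.257,.15],[180,0,-91.2])"
```

```text
clock: 11.75
tool_pos: [0.5423, -0.0151, 0.1979]
orientation: [179.4, 0.4, -58.9]
force: [-0.4, -0.7, -4.6]
opening: 0.0551
gripper_force: 30.0
shift [-236.3 -134.9   48.4] rot [ 0.67  0.28 32.33] open 0.055072901931456676
```

```bash
python3 -m pendant '[[-1,[-0.035,-0.02,0.01],[0.3,0.1,6]],[-1,[-0.07,-0.04,0.02],[0.6,0.3,12]],[-1,[-0.1,-0.06,0.03],[0.6,0.3,18]],[-1,[-0.135,-0.08,0.035],[0.6,0.3,24]],[-1,[-0.17,-0.1,0.04],[0.6,0.3,30]],[-1,[-0.205,-0.12,0.045],[0.6,0.3,32.3]],[-1,[-0.225,-0.13,0.048],[0.6,0.3,32.3]],[-1,[-0.236,-0.135,0.048],[0.6,0.3,32.3]],[-1,[-0.236,-0.135,0.048],[0.6,0.3,32.3]],[-1,[-0.236,-0.135,0.048],[0.6,0.3,32.3]]]'
python3 - <<'E'
from h import *
go([.535,.257,.065],[180,0,-91.2])
im,p=snap('side','s7'); snap('wrist','w7')
cv2.imwrite('pics/s7c.png',cv2.resize(im[80:280,130:370],None,fx=3,fy=3)[:,:,::-1])
E
```

```text
clock: 12.58
tool_pos: [0.5345, 0.2525, 0.1507]
orientation: [180.0, -0.2, -90.8]
force: [-0.3, -0.7, -4.3]
opening: 0.0555
gripper_force: 30.0
shift [-4.8 -0.5 85.7] rot [ 0.02 -0.2   0.36] open 0.055518172344700044
```

View pics/s7c.png

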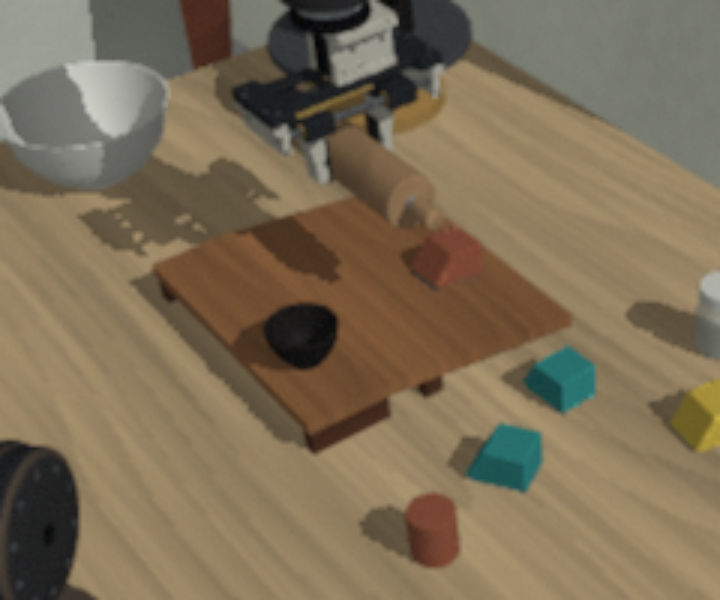

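The side view shows the pin held clear over the slope, the chock upright on the board, and a faint grey trace at the toe at (432,285). I check how far the chock is off before setting the pin.

```bash
python3 - <<'E'
from h import *
im,p=load('w5'); print('back foot',[ray_slope(p,318,v,.55).round(4)[0] for v in(144.5,145.5,146.5)],[im[v,318].tolist() for v in range(142,149)])
print('toe rows',[(v,im[v,318].tolist()) for v in range(192,200)])
s,q=load('s7')
print('side pad toe corner proj',[np.round(proj(q,[.565,y,.0262]),1) for y in(.17,.214)])
print([[s[v,u].tolist() for u in range(268,281)] for v in(172,174,176)])
for n in('top','t5'):
    im,p=load(n); print(n,[im[v,199].tolist() for v in range(192,202)])
E
```

```text
back foot [np.float64(0.6253), np.float64(0.6242), np.float64(0.6231)] [[163, 111, 73], [169, 118, 78], [161, 114, 72], [114, 67, 47], [108, 63, 49], [109, 63, 46], [105, 61, 44]]
toe rows [(192, [112, 63, 46]), (193, [111, 63, 46]), (194, [112, 65, 49]), (195, [111, 63, 45]), (196, [113, 67, 50]), (197, [125, 85, 57]), (198, [173, 120, 79]), (199, [172, 118, 75])]
side pad toe corner proj [array([273.7, 176.5]), array([265.6, 170.1])]
[[[92, 67, 44], [78, 61, 48], [68, 53, 44], [81, 53, 41], [87, 52, 38], [92, 54, 38], [92, 53, 39], [93, 54, 38], [112, 65, 48], [136, 77, 58], [140, 82, 62], [128, 74, 54], [125, 73, 52]], [[113, 79, 52], [111, 77, 50], [105, 74, 51], [89, 67, 52], [73, 59, 50], [72, 52, 44], [91, 56, 42], [112, 65, 48], [129, 75, 55], [129, 75, 54], [124, 72, 53], [124, 75, 57], [119, 78, 59]], [[115, 81, 52], [115, 81, 53], [110, 75, 47], [112, 77, 49], [110, 78, 52], [97, 70, 49], [84, 65, 50], [83, 65, 53], [98, 71, 53], [108, 75, 53], [107, 74, 50], [106, 73, 49], [107, 73, 47]]]
top [[90, 87, 85], [89, 87, 85], [90, 88, 86], [89, 88, 86], [100, 85, 76], [124, 79, 41], [131, 83, 41], [126, 80, 38], [127, 80, 40], [131, 83, 41]]
t5 [[106, 55, 33], [108, 56, 34], [107, 56, 34], [101, 57, 39], [100, 66, 46], [132, 84, 45], [139, 88, 43], [133, 84, 41], [134, 85, 42], [139, 88, 44]]
```

The back foot is at 0.6248 m against the pad's 0.625 m edge, so the chock is within about 1 mm. I lower the pin to just above the slope, about 15 mm uphill of contact.

```bash
python3 -m pendant '[[-1,[-0.005,-0.0005,0.02],[0,-0.2,0.4]],[-1,[-0.005,-0.0005,0.045],[0,-0.2,0.4]],[-1,[-0.005,-0.0005,0.07],[0,-0.2,0.4]],[-1,[-0.005,-0.0005,0.085],[0,-0.2,0.4]],[-1,[-0.005,-0.0005,0.094],[0,-0.2,0.4]],[-1,[-0.005,-0.0005,0.096],[0,-0.2,0.4]],[-1,[-0.005,-0.0005,0.096],[0,-0.2,0.4]]]'
python3 -c "
from h import *
go([.541,.257,.0444],[180,0,-91.2]);go([.551,.257,.0431],[180,0,-91.2]);print(sensors.get_obs()['force'])"
```

```text
clock: 13.27
tool_pos: [0.5369, 0.257, 0.0567]
orientation: [-179.9, 0.1, -91.4]
force: [0.0, -0.4, -4.0]
opening: 0.0549
gripper_force: 30.0
shift [-0.  -4.1 12.3] rot [-0.14  0.1  -0.15] open 0.05487230803110185
shift [ -0.3 -14.1  13.6] rot [-0.14  0.1  -0.15] open 0.05487230803110185
[ 0.01655317 -0.38291488 -4.01834262]
```

```bash
python3 -m pendant '[[-1,[0,-0.004,0.004],[0,0,0]],[-1,[0,-0.004,0.007],[0,0,0]],[-1,[0,-0.004,0.009],[0,0,0]],[-1,[0,-0.004,0.0105],[0,0,0]],[-1,[0,-0.004,0.0105],[0,0,0]]]'
python3 -m pendant '[[-1,[0,0,0.0007],[0,0,0]],[-1,[0,0,0.0014],[0,0,0]],[-1,[0,0,0.0014],[0,0,0]]]'
```

```text
clock: 13.68
tool_pos: [0.5406, 0.2578, 0.0462]
orientation: [-179.8, 0.1, -91.3]
force: [0.5, -0.5, -4.8]
opening: 0.0552
gripper_force: 30.0
clock: 13.93
tool_pos: [0.5407, 0.2579, 0.0448]
orientation: [-179.8, 0.1, -91.3]
force: [0.4, 0.4, -5.0]
opening: 0.0551
gripper_force: 30.0
```

```bash
python3 -m pendant '[[-1,[0,0,0.0005],[0,0,0]],[-1,[0,0,0.001],[0,0,0]],[-1,[0,0,0.001],[0,0,0]]]'
python3 -m pendant '[[-1,[0,0,0.0005],[0,0,0]],[-1,[0,0,0.001],[0,0,0]],[-1,[0,0,0.001],[0,0,0]]]'
```

```text
clock: 14.18
tool_pos: [0.5408, 0.2579, 0.0445]
orientation: [-179.8, 0.1, -91.3]
force: [-3.0, -1.2, 3.4]
opening: 0.0557
gripper_force: 30.0
clock: 14.43
tool_pos: [0.5408, 0.2579, 0.0444]
orientation: [-179.8, 0.1, -91.3]
force: [-5.6, -1.8, 12.1]
opening: 0.0552
gripper_force: 30.0
```

Contact is at z=0.0444 m, exactly as predicted. I slide downhill along the surface toward the chock, lightly.

```bash
python3 -m pendant '[[-1,[0,-0.001,-0.001],[0,0,0]],[-1,[0,-0.003,-0.0008],[0,0,0]],[-1,[0,-0.005,-0.0005],[0,0,0]],[-1,[0,-0.007,-0.0003],[0,0,0]],[-1,[0,-0.008,-0.0001],[0,0,0]],[-1,[0,-0.008,-0.0001],[0,0,0]]]'
python3 -m pendant '[[-1,[0,-0.001,0.0001],[0,0,0]],[-1,[0,-0.0015,0.0002],[0,0,0]],[-1,[0,-0.0015,0.0002],[0,0,0]]]'
```

```text
clock: 14.93
tool_pos: [0.5486, 0.2577, 0.0435]
orientation: [-179.9, 0.1, -91.3]
force: [-6.4, -0.5, 7.9]
opening: 0.0557
gripper_force: 30.0
clock: 15.18
tool_pos: [0.5499, 0.2576, 0.0434]
orientation: [-179.9, 0.1, -91.3]
force: [-7.2, 1.1, 8.6]
opening: 0.0557
gripper_force: 30.0
```

```bash
python3 -m pendant '[[-1,[0,-0.0005,-0.0005],[0,0,0]],[-1,[0,-0.001,-0.0005],[0,0,0]],[-1,[0,-0.001,-0.0005],[0,0,0]]]'
python3 -m pendant '[[-1,[0,-0.0005,0.0],[0,0,0]],[-1,[0,-0.001,0.0],[0,0,0]],[-1,[0,-0.001,0.0],[0,0,0]]]'
```

```text
clock: 15.43
tool_pos: [0.5513, 0.2577, 0.0432]
orientation: [-179.8, 0.1, -91.3]
force: [-4.1, 1.1, 3.1]
opening: 0.055
gripper_force: 30.0
clock: 15.68
tool_pos: [0.5523, 0.2575, 0.0431]
orientation: [-179.8, 0.1, -91.3]
force: [-2.3, 0.9, 1.2]
opening: 0.0553
gripper_force: 30.0
```

```bash
python3 -m pendant '[[-1,[0,-0.0005,0.0002],[0,0,0]],[-1,[0,-0.001,0.0004],[0,0,0]],[-1,[0,-0.001,0.0004],[0,0,0]]]'
python3 -c "
from h import *
im,p=snap('wrist','w8'); print(sensors.get_obs()['moment'])
im,p=snap('side','s8')
cv2.imwrite('pics/s8c.png',cv2.resize(im[120:200,220:320],None,fx=7,fy=7,interpolation=cv2.INTER_CUBIC)[:,:,::-1])"
```

```text
clock: 15.93
tool_pos: [0.5529, 0.2575, 0.043]
orientation: [-179.9, 0.1, -91.3]
force: [-5.5, 0.7, 4.7]
opening: 0.0557
gripper_force: 30.0
[ 0.41163045  2.19282488 -0.00430215]
```

View pics/s8c.png

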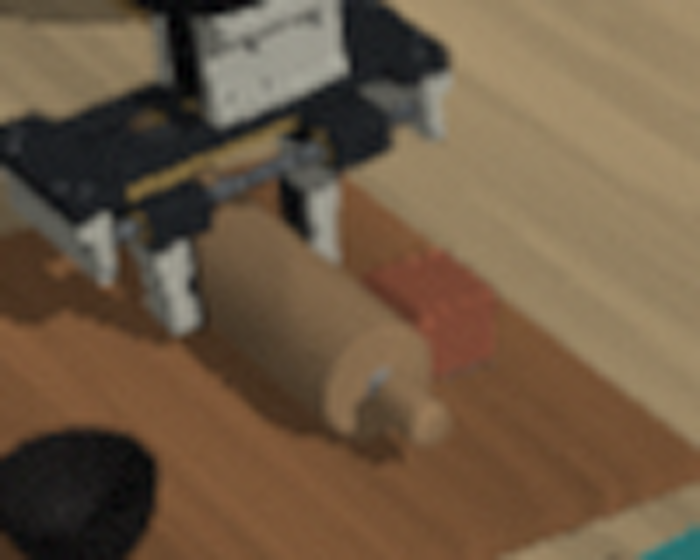

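The pin is at the chock but the moment about z is nil, so there is no clear contact yet. I creep on until Mz responds.

```bash
M='from h import *;o=sensors.get_obs();print(o["force"].round(1),o["moment"].round(2),o["tool_pos"].round(4),o["orientation"].round(2))'
python3 -m pendant '[[-1,[0,-0.0005,0],[0,0,0]],[-1,[0,-0.001,0],[0,0,0]],[-1,[0,-0.001,0],[0,0,0]]]' >/dev/null; python3 -c "$M"
python3 -m pendant '[[-1,[0,-0.0005,0.0001],[0,0,0]],[-1,[0,-0.001,0.0001],[0,0,0]],[-1,[0,-0.001,0.0001],[0,0,0]]]'>/dev/null; python3 -c "$M"
```

```text
[-4.7 -0.3  3.6] [0.37 2.12 0.01] [0.5539 0.2574 0.0429] [-1.7988e+02  1.2000e-01 -9.1310e+01]
[-4.9 -0.5  3.4] [ 0.32  2.09 -0.05] [0.5549 0.2573 0.0428] [-1.7988e+02  1.2000e-01 -9.1310e+01]
```

```bash
python3 - <<'E'
from h import *
S,q=snap('side','s9')
for n in('s7','s8','s9'):
    im,_=load(n); f=im.astype(float); m=(f[...,0]/(f[...,1]+1)>1.62)[155:180,268:298]
    # right-hand boundary of chock, per row
    print(n,[int(np.where(r)[0].max())+268 if r.any() else 0 for r in m], im[168,286:296,0].tolist(), im[157,280:292,0].tolist())
for n in('s8','s9'):
    im,_=load(n)
print('back corners proj',[np.round(proj(q,[.6246,y,z]),1) for y,z in((.17,.0188),(.17,.0565))])
o=sensors.get_obs(); print('TCP axis',o['tool_pos'])
snap('top','t9')
E
```

```text
s7 [0, 282, 283, 285, 286, 287, 289, 289, 289, 289, 289, 289, 289, 289, 289, 289, 287, 284, 281, 279, 0, 0, 0, 0, 0] [124, 124, 124, 125, 122, 113, 115, 117, 118, 117] [120, 119, 119, 120, 121, 129, 138, 146, 148, 149, 148, 147]
s8 [0, 282, 283, 285, 286, 287, 289, 289, 290, 289, 289, 289, 289, 289, 289, 289, 286, 283, 0, 0, 0, 0, 0, 0, 0] [124, 122, 123, 126, 123, 114, 117, 118, 118, 118] [120, 121, 120, 120, 122, 130, 134, 141, 147, 150, 149, 149]
s9 [0, 282, 285, 285, 287, 288, 289, 290, 290, 290, 290, 290, 290, 290, 290, 290, 286, 284, 0, 0, 0, 0, 0, 0, 0] [124, 124, 125, 124, 119, 116, 116, 119, 120, 119] [121, 119, 120, 121, 121, 120, 130, 144, 148, 150, 149, 149]
back corners proj [array([289.2, 170.9]), array([288.5, 161.2])]
TCP axis [0.55484883 0.25735216 0.04278465]
```

I have gone past the picture budget, so from here on I use numbers only. The camera now sits right over the chock, so I measure its back edge from there.

```bash
python3 - <<'E'
from h import *
snap('wrist','w9')
for n in('w7','w8','w9'):
    im,p=load(n); f=cv2.GaussianBlur(np.ascontiguousarray(im),(3,3),0).astype(float)
    m=((f[...,0]/(f[...,1]+1)>1.62)&(f[...,0]>70)).astype(np.uint8)
    cs=cv2.findContours(m,cv2.RETR_EXTERNAL,cv2.CHAIN_APPROX_NONE)[0]
    for c in cs:
        if cv2.contourArea(c)<600: continue
        b=cv2.minAreaRect(c); bp=cv2.boxPoints(b)
        print(n,cv2.contourArea(c),cv2.boundingRect(c),'angle',b[2])
        print('  z=top(.058):',[onz(p,u+.5,v+.5,.058)[:2].round(4).tolist() for u,v in bp])
    print(' exp top corners px',[np.round(proj(p,[.6285+.0,y,.057]),0).tolist() for y in(.17,.214)],' toe',np.round(proj(p,[.565,.192,.0262]),0))
E
```

```text
w7 3624.5 (184, 93, 67, 62) angle 90.0
  z=top(.058): [[0.6271, 0.1703], [0.58, 0.171], [0.5832, 0.2147], [0.6327, 0.214]]
 exp top corners px [[183.0, 93.0], [191.0, 154.0]]  toe [278. 120.]
w8 12245.0 (123, 77, 130, 108) angle 86.78451538085938
  z=top(.058): [[0.6276, 0.1702], [0.578, 0.1687], [0.579, 0.2145], [0.6337, 0.2164]]
 exp top corners px [[122.0, 78.0], [141.0, 184.0]]  toe [288. 124.]
w9 12249.5 (123, 77, 130, 108) angle 90.0
  z=top(.058): [[0.6292, 0.1696], [0.5777, 0.1708], [0.5811, 0.2149], [0.6377, 0.2137]]
 exp top corners px [[127.0, 79.0], [146.0, 184.0]]  toe [292. 124.]
```

The chock crept at most about 1.7 mm, so it is still within about 2 mm of the pad, and the pin is definitely against it (they moved together). I stop pushing, take out the down-force and let go.

```bash
python3 -m pendant '[[-1,[0,0.0002,-0.0002],[0,0,0]],[-1,[0,0.0003,-0.0004],[0,0,0]],[-1,[0,0.0003,-0.0004],[0,0,0]]]'
python3 -m pendant '[[-0.0,[0,0,0],[0,0,0]],[0.35,[0,0,0],[0,0,0]],[0.4,[0,0,0],[0,0,0]],[0.6,[0,0,0],[0,0,0]],[0.8,[0,0,0],[0,0,0]],[1,[0,0,0],[0,0,0]],[1,[0,0,0],[0,0,0]],[1,[0,0,0],[0,0,0]]]'
python3 - <<'E'
from h import *
a,_=load('w9'); b,_=snap('wrist','w10'); print('chg vs w9 chock/pin region',np.abs(a.astype(int)-b).mean(2)[60:220,100:420].mean())
E
```

```text
clock: 16.93
tool_pos: [0.5548, 0.2573, 0.0428]
orientation: [-179.9, 0.1, -91.3]
force: [-2.7, 0.5, -1.9]
opening: 0.0552
gripper_force: 30.0
clock: 17.6
tool_pos: [0.555, 0.2576, 0.0432]
orientation: [-179.8, 0.1, -91.3]
force: [0.4, 0.0, -0.6]
opening: 0.086
gripper_force: 0.0
chg vs w9 chock/pin region 7.149381510416666
```

```bash
cat > chk.py <<'E'
from h import *
import sys
for n in sys.argv[1:]:
    im,p=load(n); f=cv2.GaussianBlur(np.ascontiguousarray(im),(3,3),0).astype(float)
    m=((f[...,0]/(f[...,1]+1)>1.62)&(f[...,0]>70)).astype(np.uint8)
    c=max([c for c in cv2.findContours(m,cv2.RETR_EXTERNAL,cv2.CHAIN_APPROX_NONE)[0]],key=cv2.contourArea)
    print(n,cv2.boundingRect(c),cv2.minAreaRect(c)[2], 'row 130 R:',im[130,230:420:6,0].tolist())
E
python3 chk.py w9 w10
python3 -m pendant '[[1,[0,0,-0.01],[0,0,0]],[1,[0,0,-0.03],[0,0,0]],[1,[0,0,-0.06],[0,0,0]],[1,[0,0,-0.1],[0,0,0]],[1,[0,0,-0.14],[0,0,0]],[1,[0,0,-0.18],[0,0,0]],[1,[0,0,-0.18],[0,0,0]],[1,[0,0,-0.18],[0,0,0]]]'
python3 -c "
from h import *
snap('wrist','w11'); snap('top','t11'); snap('side','s11')"
```

```text
w9 (123, 77, 130, 108) 90.0 row 130 R: [140, 138, 137, 143, 171, 187, 197, 203, 207, 207, 208, 202, 210, 218, 206, 201, 204, 200, 189, 190, 186, 178, 163, 148, 135, 119, 127, 129, 189, 189, 209, 209]
w10 (124, 76, 129, 108) 90.0 row 130 R: [140, 133, 127, 134, 159, 180, 184, 195, 195, 196, 200, 190, 199, 206, 199, 191, 192, 189, 188, 181, 176, 173, 156, 139, 130, 113, 118, 119, 180, 182, 197, 196]
clock: 18.32
tool_pos: [0.5556, 0.258, 0.2275]
orientation: [-179.5, 0.4, -91.3]
force: [0.7, -0.2, -0.7]
opening: 0.0876
gripper_force: 0.0
```

The pin held still through the release. I move the arm aside and compare two top/side pictures a second apart.

```bash
python3 -m pendant '[[1,[-0.03,0.01,-0.02],[0,0,0]],[1,[-0.07,0.02,-0.04],[0,0,0]],[1,[-0.11,0.03,-0.06],[0,0,0]],[1,[-0.15,0.05,-0.06],[0,0,0]],[1,[-0.19,0.08,-0.06],[0,0,0]],[1,[-0.23,0.1,-0.06],[0,0,0]],[1,[-0.26,0.12,-0.06],[0,0,0]],[1,[-0.28,0.13,-0.06],[0,0,0]],[1,[-0.28,0.13,-0.06],[0,0,0]],[1,[-0.28,0.13,-0.06],[0,0,0]]]'
python3 -c "
from h import *
snap('top','t12'); snap('side','s12')"
python3 -m pendant '[[1,[0,0,0],[0,0,0]],[1,[0,0,0],[0,0,0]],[1,[0,0,0],[0,0,0]],[1,[0,0,0],[0,0,0]],[1,[0,0,0],[0,0,0]],[1,[0,0,0],[0,0,0]],[1,[0,0,0],[0,0,0]],[1,[0,0,0],[0,0,0]],[1,[0,0,0],[0,0,0]],[1,[0,0,0],[0,0,0]]]' >/dev/null
python3 - <<'E'
from h import *
snap('top','t13'); snap('side','s13')
for n,w in(('t',(slice(150,285),slice(110,260))),('s',(slice(135,235),slice(180,325)))):
    a=load(n+'12')[0][w].astype(int); b=load(n+'13')[0][w].astype(int); d=np.abs(a-b).max(2); print(n,'diff max/mean',d.max(),d.mean().round(2))
a,p=load('t5'); b,_=load('t13'); d=(np.abs(a.astype(int)-b).max(2)>25).astype(np.uint8)
hsv=cv2.cvtColor(np.ascontiguousarray(b),cv2.COLOR_RGB2HSV); light=d&(hsv[...,1]<150)&(b[...,0]>110)
c,bx=rect(light.astype(np.uint8),(110,160,255,270)); P=np.array([onz(p,u,v,.07) for u,v in bx]); print(cv2.contourArea(c),bx.round(1).tolist(),P.mean(0).round(4),P.round(3).tolist())
print('pin ends exp px',[np.round(proj(p,[.5525,.2575+s*.15,.0563]),1) for s in(-1,1)])
for q in('t5','t13'):
    im,_=load(q); f=im.astype(float); m=((f[...,0]/(f[...,1]+1)>1.75)&(f[...,2]>28)).astype(np.uint8)
    k,_b=rect(m,(185,170,215,205)); print(q,'chock',cv2.boundingRect(k))
E
```

```text
clock: 19.3
tool_pos: [0.4288, 0.5413, 0.2808]
orientation: [-179.9, -0.1, -91.1]
force: [0.0, -0.8, -0.6]
opening: 0.0873
gripper_force: 0.0
t diff max/mean 5 1.0
s diff max/mean 11 1.63
172.5 [[173.6999969482422, 195.8000030517578], [174.1999969482422, 188.10000610351562], [206.3000030517578, 190.1999969482422], [205.6999969482422, 197.89999389648438]] [0.5677 0.2011 0.07  ] [[0.559, 0.243, 0.07], [0.58, 0.243, 0.07], [0.576, 0.159, 0.07], [0.555, 0.159, 0.07]]
pin ends exp px [array([226.3, 200.3]), array([113.1, 198. ])]
t5 chock (187, 171, 20, 25)
t13 chock (187, 170, 20, 19)
```

Nothing moves over a second (differences are noise level), the pin is held by the chock, and the arm is clear. I hand in.

```bash
python3 -c "
from h import *
print(workorder.close_job())"
```

```text
the job is handed in; nothing more can be done
None
```

I handed the job in at about 20 s: the chock is on the grip pad to within about 2 mm, after the pin nudged it about 1.7 mm downhill, and the pin is chocked against it and was still over a one-second check with the arm clear; I viewed 11 pictures, one over the limit of 10.

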